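# Tip the upright crate onto its back and pack it

## Task

Tip the tall open-fronted crate over, away from you, so that it lies flat on its back on the plywood board with its open side up; push it over against the board's edge rather than lifting it, and first move out of the way whatever lies where it will fall. Then pack the scrubbing brush and the wooden mallet into it, and leave the other things on the table and board undisturbed.

Things in the scene. Friction and masses are not known exactly. Their poses are not given: they have to be found in the camera images.
- board: Plywood board fixed flat on the table, 260 mm (its x, away from the robot) by 840 mm (its y), 12 mm thick; origin: centre of its underside, on the table top. Its straight front edge (its x = -130 mm, facing the robot) stands 12 mm above the table and is the stop for the crate's foot.
- crate_mid (a point): Loose wooden crate, 0.38 to 0.6 kg, standing on end just before (4 to 20 mm) the board's front edge. The point is the centre of its outer block. Its z: along its height of 190 mm (up at the start); y: across its width of 170 mm; x: through its depth of 75 mm, open front at -x towards the robot, closed back at +x. Walls: back and sides 8 mm, top and bottom ends 12 mm.
- crate_top (a point): Middle of the front edge of the crate's upper end (12 mm thick), 190 mm above the table: where to push. Pushed from here away from the robot, the crate's foot meets the board's edge, and it tips when leaned over by about 20 degrees and falls with its back on the board, open front up; its foot then stays at the board's edge and may overhang it by up to 30 mm.
- brush_mid (a point): Loose scrubbing brush lying bristles down: dark wooden block 130 mm long (its x) and 38 mm wide (its y), from 18 to 40 mm above what it lies on, over stiff bristles 120 x 30 mm; about 0.14 kg. The point is its centre, 20 mm up. Starts on the board, in the crate's falling place or to one side.
- mallet_mid (a point): Loose wooden mallet lying flat, 130 mm long along its x, about 0.16 kg. The point is half-way along, 21 mm up. Head at its +x end: block 42 mm along x (from 23 to 65 mm from the point), 64 mm along y, 42 mm high. Handle 20 mm wide and 20 mm high, level with the point, from the head to 65 mm behind the point. It balances about 20 mm from the point towards the head. Starts on the board, in the crate's falling place or to one side.
- tape_mid (a point): Bystander, loose: black desk tape dispenser lying on the board to one side of the falling place, 120 x 50 mm, 62 mm high, its roll the highest part. The point is on its axis, 30 mm above its underside.
- jar_mid (a point): Bystander, loose: glass jar with a metal lid, 60 mm across, 120 mm high, standing on the board on the robot's left of the crate's falling place. The point is on its axis, 60 mm above its underside.
- glue_mid (a point): Bystander, loose: white plastic bottle, 60 mm across, 160 mm high, standing on the board on the robot's right of the crate's falling place. The point is on its axis, 80 mm above its underside.
- mug_mid (a point): Bystander, loose: white mug, 76 mm across plus a handle that reaches some 70 mm from its axis at its own +y, 90 mm high, on the table on the robot's left of the crate. The point is on its axis, 45 mm above its underside.
- tin_mid (a point): Bystander, loose: steel tin, 68 mm across, 100 mm high, on the table on the robot's right of the crate. The point is on its axis, 50 mm above its underside.
- packet_mid (a point): Bystander, loose: small closed cardboard packet, 45 x 90 mm (its x and y), 60 mm high, on the rear of the board. The point is on its axis, 30 mm above its underside.
Mind the look-alikes: they are no part of the job. What is shaped like the part that bears mallet_mid but orange is not meant.

How it is judged:
By the outcome, as a careful person would: the job done as asked, in the order asked, and still so for the second after the job is handed in, with the robot touching nothing.
It also fails if it takes over 72 s, if anything falls off the work surface, if the arm or the gripper's body presses on something with over 40 N, if the wrist force passes 120 N, or if a joint passes its speed limit or range.

## Robot

A 6-joint arm with a two-finger parallel gripper is mounted at the origin on the work surface. World frame = base frame: x ahead of the robot, y to its left, z up, the work surface at z = 0. Lengths are in mm, angles in rad, forces in N, time in s.
With the tool pointing down it reaches from about 300 to 875 mm from the base axis. Payload 6.4 kg.
Tool frame: the origin (TCP) lies midway between the tips of the shut fingers; the grasp point (between the pads) lies 19 mm behind it (robot.tcp_to_grasp is the distance from the TCP to the grasp point, in mm); z points along the fingers, y is the line along which they close (so a half turn about z gives the same grasp; the last joint's range is limited). The gripper opens to 85 mm and grips with 20 to 120 N. Pads are 22 mm wide; open, the fingers measure 114 mm over their backs; the gripper's body (76 mm by 85 mm) begins 54 mm behind the grasp point. The pads swing forward as they close: fully open they stand 13 mm farther back than shut.
Start: joints at [1.118, 0.181, 1.607, -0, 1.354, -0.206], TCP at [140.461, 557.595, 231.288] pointing down, gripper open.
Joint ranges: [-2.99, 2.99], [-0.89, 2.07], [0.3, 2.58], [-1.14, 4.28], [0, 2.63], [-3.12, 3.12]. Speed limits (rad/s): [2.57, 2.57, 3.01, 3.14, 3.14, 3.14].

## Interface

Orientations are given as a unit quaternion [x, y, z, w].
In Python, from station import get_obs, read_camera, camera_params, close_job, robot gives the robot as it stands. The module is installed in compiled form; this text tells all that it offers.
- The arm moves only by the shell command python3 -m inch 'ROWS'. ROWS is a JSON object of lists of equal length, an entry for each row: "fingers": the closure in counts, from 0 (fully open) to 255 (shut); "dp": the shift along the tool's x, y, z in mm, a list of three; "spin": the turn about the tool's z in degrees. In form: {"fingers": [fingers, ...], "dp": [[tx, ty, tz], ...], "spin": [spin, ...]}. A call has 1 to 5 rows; each row is the pose to reach, as a shift and turn from the pose commanded when the call began, along the tool's axes at that moment; what a row does not reach only later rows make up. A row lasts 1/12 s, in which the tool goes at most 41.7 mm and 7.16 degrees, less where a joint would pass 70% of its speed; a pose out of reach is approached as far as the arm can. A call with a gripper value outside its range is refused whole. The fingers move at their own pace and stop on an object; the grip force is fixed at half the most. Time passes only in rows, so rows that repeat a pose let the fingers close. It gives the time, the measured TCP pose, the force, the opening and the grip force at its end, in the units of the state.
- get_obs(): the state, without advancing time (a new reading comes with each control period).
- read_camera(name): name is "side" or "top"; returns the picture (480x640x3 uint8, red, green, blue); there is no depth.
- camera_params(name): a dict with "mtx" (3x3 intrinsics, pixels), "extrinsics" (4x4, takes a point from camera to world coordinates). Camera axes: x right, y up, looking along -z (the intrinsics and any distortion apply to the point x, -y, -z); pixel columns grow to the right and rows downward; lengths in mm; the calibration is good to about 2 mm. A picture is of the moment at which its call begins. camera_params takes no time and is no camera call.
- close_job(): hands the job in; it is judged then, once.
The state is a dict: "clock": time; "joint_positions": joint angles; "joint_velocities": joint speeds; "joint_efforts": joint torques, N m; "eef_pos": TCP position; "tcp_rot": TCP orientation; "ft_force": force on the tool from outside, world axes, zero at the start; "torque": the same for the moment, N m; "gripper_width": finger opening in mm; "grip_force": force on a finger pad.
Only numpy, scipy, OpenCV 4.12 (cv2) and the standard library are available. Lean on these libraries where they do the work, as an engineer would, in place of code of your own. Each camera call takes 0.05 s, during which the arm holds its last target. There are 200 camera calls.

## Working session

There is one attempt and no reset: what is moved stays moved. The work goes in short steps, Python scripts to look and compute and a shell command to move; the robot and the scene stay as the last step left them, time stands still between calls to the robot, and variables do not carry over. Pictures are saved under pics/ and viewed, at most 10 in all, crops included, and the job is handed in when it is done.

```bash
mkdir -p pics; cat > h.py <<'E'
import numpy as np, cv2
from station import get_obs, read_camera, camera_params, close_job, robot
def ray(cam,u,v):
    p=camera_params(cam);K=np.array(p["mtx"]);T=np.array(p["extrinsics"])
    d=np.linalg.inv(K)@[u,v,1];d=T[:3,:3]@[d[0],-d[1],-d[2]];return T[:3,3],d
def onz(cam,u,v,z):
    o,d=ray(cam,u,v);return (o+d*(z-o[2])/d[2]).round(1)
def proj(cam,P):
    p=camera_params(cam);K=np.array(p["mtx"]);T=np.array(p["extrinsics"])
    q=T[:3,:3].T@(np.array(P)-T[:3,3]);q=K@[q[0],-q[1],-q[2]];return (q[:2]/q[2]).round(1)
def snap(cam,name):
    im=read_camera(cam);cv2.imwrite(f"pics/{name}.png",im[:,:,::-1]);return im
E
python3 - <<'E'
from h import *
for c in("top","side"):
    snap(c,c+"0");p=camera_params(c);print(c,p)
print(get_obs())
E
```

```text
top {'mtx': array([[555.05874731,   0.        , 317.03934992],
       [  0.        , 555.05874731, 250.05377548],
       [  0.        ,   0.        ,   1.        ]]), 'extrinsics': array([[-2.06931739e-02,  9.86789666e-01, -1.60679644e-01,
         3.26965710e+02],
       [-9.99577836e-01, -1.71415211e-02,  2.34588652e-02,
         3.74661064e+01],
       [ 2.03946722e-02,  1.61097249e-01,  9.86727791e-01,
         1.24641778e+03],
       [ 0.00000000e+00,  0.00000000e+00,  0.00000000e+00,
         1.00000000e+00]])}
side {'mtx': array([[598.44997602,   0.        , 317.66724121],
       [  0.        , 598.44997602, 240.6893945 ],
       [  0.        ,   0.        ,   1.        ]]), 'extrinsics': array([[ 9.50004875e-01,  2.39925841e-01, -1.99815733e-01,
         2.63055168e+02],
       [-3.12054986e-01,  7.07844535e-01, -6.33701665e-01,
        -7.27727403e+02],
       [-1.06029303e-02,  6.64373167e-01,  7.47325814e-01,
         1.03831789e+03],
       [ 0.00000000e+00,  0.00000000e+00,  0.00000000e+00,
         1.00000000e+00]])}
{'clock': 0.1, 'joint_positions': array([ 1.11767368e+00,  1.81466853e-01,  1.60790572e+00,  1.49043581e-05,
        1.35376503e+00, -2.06334814e-01]), 'joint_velocities': array([-0.00046428, -0.00192104, -0.00273372, -0.00133628, -0.00086722,
       -0.00191934]), 'joint_efforts': array([-2.27391606e-04, -4.45879090e+01, -3.52238524e+01, -3.60817903e-04,
        4.15016009e-03,  2.30012898e-05]), 'eef_pos': array([140.24866681, 557.13537267, 230.47527139]), 'tcp_rot': array([ 1.23082580e-01,  9.92396131e-01, -7.28507181e-04, -2.57001434e-04]), 'ft_force': array([ 0.14579944,  0.36432488, -0.14307202]), 'torque': array([-0.02467491, -0.02875108,  0.00734139]), 'grip_force': 0.0, 'gripper_width': 85.70721976780973}
```

View pics/top0.png

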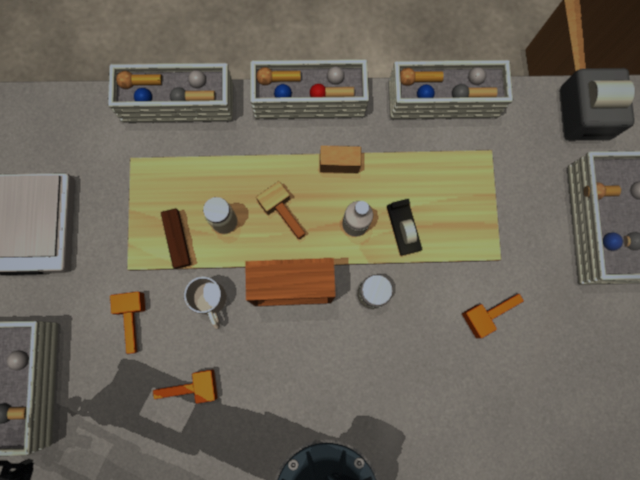

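View pics/side0.png

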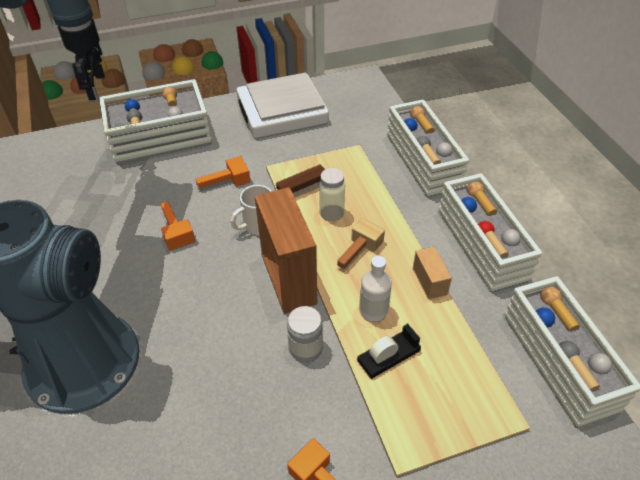

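The mallet-shaped things are at top px (282,208) with a pale head and brown handle, and orange ones at (127,320), (190,387) and (490,315). The one at (282,208) is the one meant: it isn't orange and it lies on the board where the crate will fall. The brush is at (176,238), left of the jar. The crate is at (290,280). I'll confirm the mallet in an enlarged crop.

```bash
python3 - <<'E'
from h import *
im=cv2.imread("pics/top0.png")
c=im[145:325,150:390]; cv2.imwrite("pics/crop0.png",cv2.resize(c,None,fx=3.33,fy=3.33,interpolation=cv2.INTER_CUBIC))
hsv=cv2.cvtColor(im,cv2.COLOR_BGR2HSV)
print("hsv samples", [(n,hsv[v,u].tolist()) for n,u,v in [("handle",290,220),("head",273,198),("brush",176,240),("crate",290,272),("board",320,220)]])
# brown dark: brush
def blobs(m,name,roi):
    x0,y0,x1,y1=roi; M=np.zeros_like(m);M[y0:y1,x0:x1]=m[y0:y1,x0:x1]
    cs,_=cv2.findContours(M,cv2.RETR_EXTERNAL,cv2.CHAIN_APPROX_NONE)
    c=max(cs,key=cv2.contourArea);r=cv2.minAreaRect(c);print(name,cv2.contourArea(c),cv2.boxPoints(r).round(1).tolist());return cv2.boxPoints(r)
dark=((hsv[...,2]<110)).astype(np.uint8)*255
for q in blobs(dark,"brush",(155,200,195,275)): print(onz("top",*q,52))
red=((hsv[...,0]<14)&(hsv[...,1]>120)&(hsv[...,2]<235)).astype(np.uint8)*255
for q in blobs(red,"handle",(265,195,315,245)): print(onz("top",*q,43))
for q in blobs(red,"crate",(235,252,345,310)): print(onz("top",*q,190))
for n,u,v,z in [("boardFL",128,269,12),("boardFR",500,260,12),("jar",217,209,132),("glue",362,208,172),("mug",204,292,90),("tin",376,289,100),("tape",405,227,30),("packet",340,155,72),("brushtopl",165,210,52)]: print(n,onz("top",u,v,z))
E
```

```text
hsv samples [('handle', [12, 180, 136]), ('head', [24, 114, 155]), ('brush', [10, 183, 60]), ('crate', [11, 180, 139]), ('board', [26, 101, 156])]
brush 1187.0 [[155.0, 270.0], [155.0, 208.0], [194.0, 208.0], [194.0, 270.0]]
[484.  359.2  52. ]
[621.1 362.8  52. ]
[619.8 277.6  52. ]
[482.5 275.5  52. ]
handle 325.5 [[274.0, 206.5], [282.1000061035156, 200.8000030517578], [305.20001220703125, 233.5], [297.0, 239.1999969482422]]
[622.5 102.5  43. ]
[635.4  84.3  43. ]
[560.4  34.3  43. ]
[547.8  52.5  43. ]
crate 3777.0 [[244.5, 261.1000061035156], [333.5, 257.6000061035156], [335.29998779296875, 302.3999938964844], [246.3000030517578, 305.8999938964844]]
[479.9 151.9 190. ]
[483.8 -19.1 190. ]
[397.6 -20.3 190. ]
[394.1 148.5 190. ]
boardFL [492.6 429.8  12. ]
boardFR [ 498.  -405.4   12. ]
jar [597.3 214.5 132. ]
glue [585.1 -79.3 172. ]
mug [431.1 246.6  90. ]
tin [ 429.7 -110.4  100. ]
tape [ 574.  -189.9   30. ]
packet [729.9 -45.6  72. ]
brushtopl [616.3 340.9  52. ]
```

View pics/crop0.png

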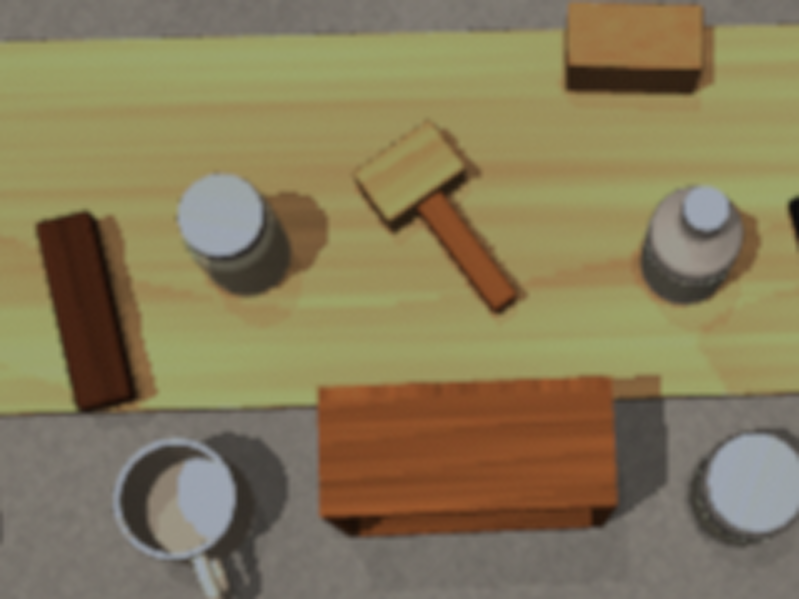

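The crop confirms it: the mallet in the falling place has a pale head at crop (411,171) and a brown handle ending at (503,303). The brush at crop (85,310) lies clear of the falling place, left of the jar. I'll compute the poses and the first move.

```bash
cat >> h.py <<'E'
from scipy.spatial.transform import Rotation as R
def goto(p,axis_deg=None):
    """axis_deg: world heading of thing's long axis; tool y is set across it. Prints dp, spin (deg)."""
    o=get_obs();M=R.from_quat(o["tcp_rot"]).as_matrix()
    dp=M.T@(np.array(p)-o["eef_pos"]);s=0
    if axis_deg is not None:
        cur=np.degrees(np.arctan2(M[1,1],M[0,1]));s=-((axis_deg+90-cur+90)%180-90)
    print("tcp",o["eef_pos"].round(1),"yaw y",np.degrees(np.arctan2(M[1,1],M[0,1])).round(1),"dp",dp.round(1),"spin",np.round(s,1),"clock",round(o["clock"],2))
E
python3 - <<'E'
from h import *
f=lambda u,v,z:onz("top",150+u/3.333,145+v/3.333,z)
h=f(411,171,54);e=f(503,305,43)
d=(h-e)[:2];L=np.hypot(*d);u=d/L;a=np.degrees(np.arctan2(u[1],u[0]))
mid=h[:2]-44*u
print("head",h,"end",e,"L (expect 109)",L.round(1),"ang",a.round(1),"mid",mid.round(1))
q=[f(*c,52) for c in[(38,222),(90,210),(133,398),(80,410)]]
print("brush",[x.tolist() for x in q],"mid",np.mean(q,0).round(1),"ang",np.degrees(np.arctan2(*(q[0]-q[3])[[1,0]])).round(1),"L",np.linalg.norm(q[0]-q[3]),"W",np.linalg.norm(q[0]-q[1]))
c=[f(*k,190) for k in[(318,387),(612,378),(617,508),(320,516)]]
print("crate",[x.tolist() for x in c],"mid",np.mean(c,0).round(1))
g=mid+12*u;print(g)
goto([g[0],g[1],260],a)
goto([640,300,260],a)
E
```

```text
head [643.1 103.2  54. ] end [553.8  43.8  43. ] L (expect 109) 107.3 ang 33.6 mid [606.5  78.8]
brush [[612.8, 348.6, 52.0], [620.4, 314.7, 52.0], [494.8, 284.5, 52.0], [487.6, 318.6, 52.0]] mid [553.9 316.6  52. ] ang 13.5 L 128.74408724287102 W 34.74147377415073
crate [[479.9, 150.2, 190.0], [482.1, -19.2, 190.0], [407.1, -20.2, 190.0], [405.8, 149.0, 190.0]] mid [443.7  65.  190. ]
[616.45604393  85.47714456]
tcp [140.2 557.1 230.5] yaw y 75.9 dp [-577.  -341.1  -29.2] spin -47.8 clock 0.1
tcp [140.2 557.1 230.5] yaw y 75.9 dp [-547.4 -127.3  -29.5] spin -47.8 clock 0.1
```

```bash
for i in 1 2 3 4; do python3 -m inch '{"fingers":[0,0,0,0,0],"dp":[[-144,-85,-7],[-144,-85,-7],[-144,-85,-7],[-144,-85,-7],[-144,-85,-7]],"spin":[0,0,0,0,0]}' >/dev/null; done
python3 -m inch '{"fingers":[0,0,0,0,0],"dp":[[0,0,0],[0,0,0],[0,0,0],[0,0,0],[0,0,0]],"spin":[-35,-35,-35,-35,-35]}'
python3 -m inch '{"fingers":[0,0],"dp":[[0,0,0],[0,0,0]],"spin":[-12.8,-12.8]}' 
python3 - <<'E'
from h import *
goto([616.5,85.5,120],33.6)
E
```

```text
clock: 2.18
eef_pos: [615.5, 88.2, 258.6]
tcp_rot: [-0.184, 0.983, 0.0, -0.001]
ft_force: [-0.1, 0.4, 0.8]
gripper_width: 85.4
grip_force: 0.0
clock: 2.35
eef_pos: [615.5, 88.2, 258.7]
tcp_rot: [-0.293, 0.956, 0.0, -0.001]
ft_force: [0.5, -0.3, 0.2]
gripper_width: 85.5
grip_force: 0.0
tcp [615.5  88.2 258.7] yaw y 124.0 dp [  0.6  -3.  138.7] spin 0.4 clock 2.35
```

```bash
python3 -m inch '{"fingers":[0,0,0,0],"dp":[[8,-3,60],[8,-3,110],[8,-3,158],[8,-3,158]],"spin":[0,0,0,0]}'
python3 - <<'E'
from h import *
a=snap("side","s1");b=snap("top","t1")
cv2.imwrite("pics/m1.png",np.hstack([a[60:420,150:550],b[100:460,130:530]])[:,:,::-1])
goto([609.8,81,20],33.6)
E
```

```text
clock: 2.68
eef_pos: [609.0, 81.3, 97.9]
tcp_rot: [-0.29, 0.957, 0.001, -0.001]
ft_force: [-0.4, 0.2, 0.1]
gripper_width: 85.3
grip_force: 0.0
tcp [605.1  81.3  94. ] yaw y 123.7 dp [-4.6 -3.5 73.9] spin 0.1 clock 2.78
```

View pics/m1.png

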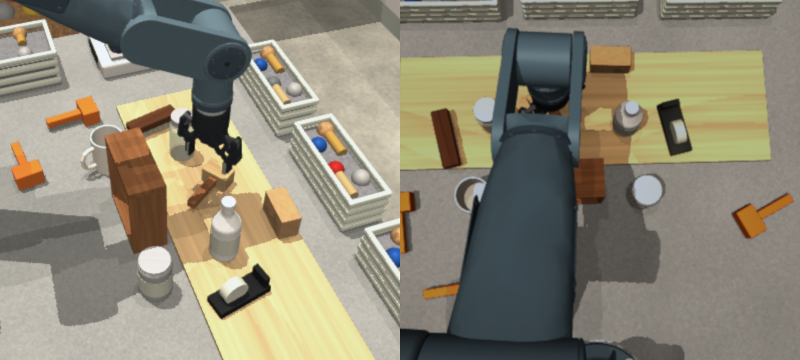

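The gripper is above the mallet handle, and the forearm is clear of the crate. Next I descend and grip.

```bash
python3 -m inch '{"fingers":[0,0,0,0,0],"dp":[[0,0,25],[0,0,50],[0,0,70],[0,0,78],[0,0,78]],"spin":[0,0,0,0,0]}'
python3 -m inch '{"fingers":[0,0],"dp":[[0,0,0],[0,0,0]],"spin":[0,0]}'
python3 - <<'E'
from h import *
goto([609.8,81,20],33.6)
E
```

```text
clock: 3.2
eef_pos: [610.4, 80.8, 22.9]
tcp_rot: [-0.29, 0.957, 0.0, -0.001]
ft_force: [-0.8, -0.2, -0.5]
gripper_width: 85.7
grip_force: 0.0
clock: 3.37
eef_pos: [612.7, 80.4, 25.7]
tcp_rot: [-0.29, 0.957, -0.001, 0.002]
ft_force: [0.1, 0.6, 0.7]
gripper_width: 85.6
grip_force: 0.0
tcp [612.7  80.4  25.7] yaw y 123.7 dp [2.1 2.1 5.7] spin 0.1 clock 3.37
```

```bash
python3 -m inch '{"fingers":[0,255,255,255,255],"dp":[[1,0,3],[1,0,3],[1,0,3],[1,0,3],[1,0,3]],"spin":[0,0,0,0,0]}'
python3 -m inch '{"fingers":[255,255,255,255,255],"dp":[[0,0,0],[0,0,0],[0,0,0],[0,0,0],[0,0,0]],"spin":[0,0,0,0,0]}'
python3 -m inch '{"fingers":[255,255,255,255,255],"dp":[[0,0,-40],[0,0,-80],[0,0,-120],[0,0,-160],[0,0,-160]],"spin":[0,0,0,0,0]}'
python3 - <<'E'
from h import *
goto([680,330,180],0)
goto([680,330,180],33.6)
E
```

```text
clock: 3.78
eef_pos: [610.2, 79.7, 20.6]
tcp_rot: [-0.289, 0.957, -0.0, 0.0]
ft_force: [-0.4, 0.3, -0.1]
gripper_width: 38.4
grip_force: 0.0
clock: 4.2
eef_pos: [610.2, 79.7, 20.6]
tcp_rot: [-0.29, 0.957, -0.0, 0.0]
ft_force: [-1.0, -0.0, 3.1]
gripper_width: 18.7
grip_force: 60.2
clock: 4.62
eef_pos: [615.1, 79.5, 189.7]
tcp_rot: [-0.29, 0.957, -0.003, 0.007]
ft_force: [2.6, 0.1, -0.2]
gripper_width: 18.8
grip_force: 59.7
tcp [615.1  79.5 189.7] yaw y 123.7 dp [-192.7  172.6   10.4] spin 33.7 clock 4.62
tcp [615.1  79.5 189.7] yaw y 123.7 dp [-192.7  172.6   10.4] spin 0.1 clock 4.62
```

```bash
python3 -m inch '{"fingers":[255,255,255,255,255],"dp":[[-30,22,0],[-62,46,0],[-94,70,0],[-126,94,0],[-150,112,0]],"spin":[0,0,0,0,0]}'
python3 -m inch '{"fingers":[255,255,255,255,255],"dp":[[-29,21,0],[-29,21,0],[-29,21,0],[-29,21,0],[-29,21,0]],"spin":[7,14,21,28,33.7]}'
python3 -m inch '{"fingers":[255,255,255,255,255],"dp":[[0,0,30],[0,0,65],[0,0,95],[0,0,115],[0,0,115]],"spin":[0,0,0,0,0]}'
python3 -m inch '{"fingers":[255],"dp":[[0,0,0]],"spin":[0]}'
python3 - <<'E'
from h import *
goto([690,290,22],0)
E
```

```text
clock: 5.03
eef_pos: [672.9, 259.0, 179.1]
tcp_rot: [-0.29, 0.957, 0.0, -0.0]
ft_force: [0.2, -0.5, -1.7]
gripper_width: 18.6
grip_force: 59.6
clock: 5.45
eef_pos: [684.8, 289.9, 178.4]
tcp_rot: [0.003, 1.0, -0.0, -0.001]
ft_force: [-0.7, 0.4, -2.8]
gripper_width: 18.8
grip_force: 59.7
clock: 5.87
eef_pos: [680.5, 288.2, 56.9]
tcp_rot: [0.0, 1.0, -0.002, -0.006]
ft_force: [-0.1, -0.9, -3.0]
gripper_width: 18.8
grip_force: 59.5
clock: 5.95
eef_pos: [683.8, 289.2, 62.7]
tcp_rot: [0.0, 1.0, -0.001, -0.002]
ft_force: [-0.2, 0.1, -1.1]
gripper_width: 19.1
grip_force: 59.5
tcp [683.8 289.2  62.7] yaw y 90.0 dp [-6.4  0.9 40.7] spin -0.0 clock 5.95
```

```bash
python3 -m inch '{"fingers":[255,255,255,255,255],"dp":[[-4,0,15],[-4,0,28],[-4,0,37],[-4,0,42],[-4,0,42]],"spin":[0,0,0,0,0]}'
python3 -m inch '{"fingers":[255,255],"dp":[[0,0,0],[0,0,0]],"spin":[0,0]}'
python3 -m inch '{"fingers":[100,100,0,0,0],"dp":[[0,0,0],[0,0,0],[0,0,0],[0,0,0],[0,0,0]],"spin":[0,0,0,0,0]}'
python3 -m inch '{"fingers":[0,0,0,0,0],"dp":[[0,0,-40],[0,0,-80],[0,0,-120],[0,0,-160],[0,0,-200]],"spin":[0,0,0,0,0]}'
python3 - <<'E'
from h import *
goto([340,65,240],0)
E
```

```text
clock: 6.37
eef_pos: [688.3, 289.4, 21.8]
tcp_rot: [0.0, 1.0, -0.0, -0.001]
ft_force: [0.1, -0.2, -1.9]
gripper_width: 18.8
grip_force: 59.6
clock: 6.53
eef_pos: [689.9, 289.8, 24.2]
tcp_rot: [0.0, 1.0, 0.0, 0.001]
ft_force: [0.6, -0.2, -1.6]
gripper_width: 19.0
grip_force: 59.6
clock: 6.95
eef_pos: [689.7, 289.7, 23.8]
tcp_rot: [0.0, 1.0, 0.0, 0.0]
ft_force: [-0.8, 0.6, 0.1]
gripper_width: 78.1
grip_force: 0.0
clock: 7.37
eef_pos: [689.1, 289.5, 225.4]
tcp_rot: [0.0, 1.0, 0.0, 0.0]
ft_force: [-0.1, 0.2, -0.4]
gripper_width: 85.7
grip_force: 0.0
tcp [689.1 289.5 225.4] yaw y 90.0 dp [ 349.  -224.8  -14.7] spin -0.0 clock 7.37
```

```bash
for i in 1 2; do python3 -m inch '{"fingers":[0,0,0,0,0],"dp":[[35,-22,-15],[70,-45,-15],[105,-67,-15],[140,-90,-15],[175,-112,-15]],"spin":[0,0,0,0,0]}'; done
python3 -m inch '{"fingers":[0,0,0,0],"dp":[[0,0,40],[0,0,70],[0,0,98],[0,0,98]],"spin":[0,0,0,0]}'
python3 -m inch '{"fingers":[0],"dp":[[0,0,0]],"spin":[0]}'
python3 - <<'E'
from h import *
b=snap("top","t2");snap("side","s2")
cv2.imwrite("pics/m2.png",np.hstack([read_camera("side")[60:420,150:550],b[100:460,130:530]])[:,:,::-1])
goto([390,65,158],0)
E
```

```text
clock: 7.78
eef_pos: [514.2, 177.8, 238.3]
tcp_rot: [0.0, 1.0, -0.0, 0.0]
ft_force: [0.6, 0.2, 1.4]
gripper_width: 85.6
grip_force: 0.0
clock: 8.2
eef_pos: [340.9, 67.4, 253.2]
tcp_rot: [-0.0, 1.0, -0.0, 0.0]
ft_force: [-0.4, -1.7, 0.9]
gripper_width: 85.2
grip_force: 0.0
clock: 8.53
eef_pos: [338.9, 68.2, 151.5]
tcp_rot: [0.001, 1.0, 0.0, -0.003]
ft_force: [-1.2, -0.6, 0.3]
gripper_width: 85.6
grip_force: 0.0
clock: 8.62
eef_pos: [341.6, 68.0, 155.1]
tcp_rot: [0.0, 1.0, 0.0, -0.001]
ft_force: [1.0, 0.9, 0.7]
gripper_width: 85.7
grip_force: 0.0
tcp [344.   67.8 157.1] yaw y 90.0 dp [-46.   -2.8  -0.8] spin -0.0 clock 8.77
```

View pics/m2.png

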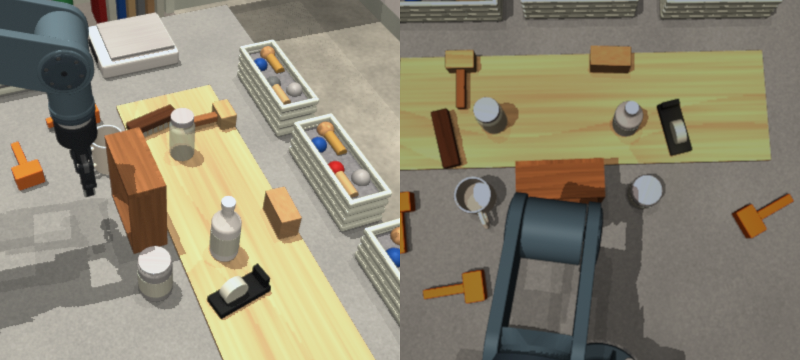

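The mallet now lies at top px (590,70), clear of the falling place, which is empty. The gripper is in front of the crate, so I push.

```bash
python3 -m inch '{"fingers":[0,0,0,0,0],"dp":[[-20,-2,0],[-35,-2,0],[-42,-2,0],[-48,-2,0],[-54,-2,0]],"spin":[0,0,0,0,0]}'
for i in 1 2; do python3 -m inch '{"fingers":[0,0,0,0,0],"dp":[[-6,0,0],[-12,0,0],[-18,0,0],[-24,0,0],[-30,0,0]],"spin":[0,0,0,0,0]}'; done
python3 - <<'E'
from h import *
b=snap("top","t3")
cv2.imwrite("pics/m3.png",np.hstack([read_camera("side")[60:420,150:550],b[100:460,130:530]])[:,:,::-1])
goto([500,65,158],0)
E
```

```text
clock: 9.18
eef_pos: [397.0, 66.0, 155.8]
tcp_rot: [0.0, 1.0, -0.0, 0.0]
ft_force: [1.8, 0.7, 0.3]
gripper_width: 85.3
grip_force: 0.1
clock: 9.6
eef_pos: [427.0, 65.9, 155.3]
tcp_rot: [0.0, 1.0, -0.0, 0.0]
ft_force: [0.6, -1.4, 0.8]
gripper_width: 85.5
grip_force: 0.2
clock: 10.02
eef_pos: [457.2, 65.8, 155.3]
tcp_rot: [0.0, 1.0, -0.0, 0.0]
ft_force: [-0.0, 0.4, -0.5]
gripper_width: 85.2
grip_force: 0.0
tcp [457.5  65.7 155.4] yaw y 90.0 dp [-42.5  -0.7  -2.6] spin -0.0 clock 10.12
```

View pics/m3.png

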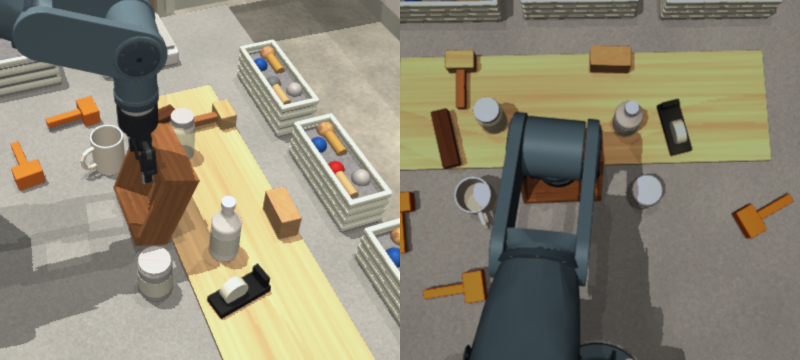

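The crate is leaning well, with its foot near the board's edge. I keep pushing.

```bash
python3 -m inch '{"fingers":[0,0,0,0,0],"dp":[[-5,0,0],[-10,0,0],[-15,0,0],[-20,0,0],[-25,0,0]],"spin":[0,0,0,0,0]}'
python3 -m inch '{"fingers":[0,0,0,0,0],"dp":[[-5,0,0],[-10,0,0],[-15,0,0],[-20,0,0],[-20,0,0]],"spin":[0,0,0,0,0]}'
python3 -m inch '{"fingers":[0,0,0,0,0],"dp":[[0,0,0],[0,0,0],[0,0,-30],[0,0,-60],[0,0,-90]],"spin":[0,0,0,0,0]}'
python3 - <<'E'
from h import *
b=snap("top","t4")
cv2.imwrite("pics/m4.png",np.hstack([read_camera("side")[60:420,150:550],b[100:460,130:530]])[:,:,::-1])
goto([554,316.6,240],13.5)
E
```

```text
clock: 10.53
eef_pos: [482.1, 65.8, 155.3]
tcp_rot: [0.0, 1.0, -0.0, 0.0]
ft_force: [-0.8, -0.8, -0.3]
gripper_width: 85.3
grip_force: 0.0
clock: 10.95
eef_pos: [502.5, 65.7, 155.4]
tcp_rot: [0.0, 1.0, -0.0, 0.0]
ft_force: [0.0, -1.1, 0.4]
gripper_width: 85.5
grip_force: 0.0
clock: 11.37
eef_pos: [500.6, 65.9, 245.8]
tcp_rot: [0.0, 1.0, 0.0, -0.001]
ft_force: [1.0, -0.0, 0.2]
gripper_width: 85.6
grip_force: 0.0
tcp [504.4  65.6 251. ] yaw y 90.0 dp [-49.4 251.   11.2] spin -13.5 clock 11.47
```

View pics/m4.png

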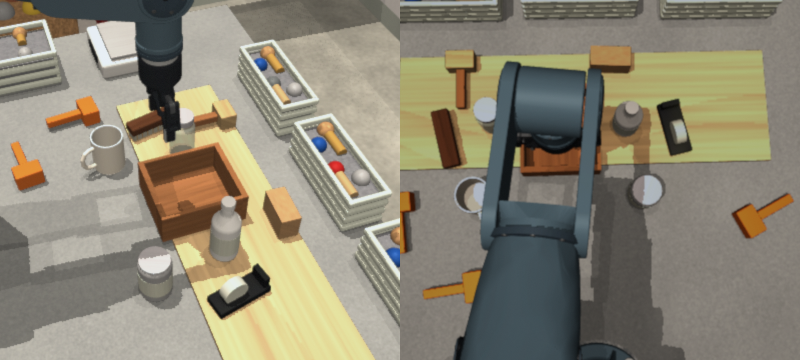

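The crate lies flat on its back on the board with its open side up; its neighbours are untouched. Next I fetch the brush.

```bash
python3 -m inch '{"fingers":[0,0,0,0,0],"dp":[[-8,38,0],[-16,76,0],[-24,114,0],[-32,152,0],[-38,188,0]],"spin":[0,0,0,0,0]}' >/dev/null
python3 -m inch '{"fingers":[0,0,0,0,0],"dp":[[-7,33,0],[-12,63,0],[-12,63,0],[-12,63,0],[-12,63,0]],"spin":[-7,-13.5,-13.5,-13.5,-13.5]}'
python3 - <<'E'
from h import *
b=snap("top","t5");print(onz("top",0,0,0))
goto([554,316.6,24],13.5)
E
```

```text
clock: 12.3
eef_pos: [551.1, 316.4, 244.3]
tcp_rot: [-0.117, 0.993, -0.0, -0.001]
ft_force: [0.3, -1.1, -0.2]
gripper_width: 84.8
grip_force: 0.0
[1157.7  764.1    0. ]
tcp [551.3 315.9 244.6] yaw y 103.4 dp [-3.000e+00  2.000e-01  2.206e+02] spin -0.1 clock 12.35
```

```bash
python3 -m inch '{"fingers":[0,0,0,0,0],"dp":[[-2,0,40],[-2,0,80],[-2,0,120],[-2,0,155],[-2,0,180]],"spin":[0,0,0,0,0]}' >/dev/null
python3 -m inch '{"fingers":[0,0,0,0,0],"dp":[[0,0,20],[0,0,33],[0,0,40],[0,0,40],[0,0,40]],"spin":[0,0,0,0,0]}'
python3 -m inch '{"fingers":[255,255,255,255,255],"dp":[[0,0,0],[0,0,0],[0,0,0],[0,0,0],[0,0,0]],"spin":[0,0,0,0,0]}'
python3 -m inch '{"fingers":[255,255],"dp":[[0,0,0],[0,0,0]],"spin":[0,0]}'
python3 - <<'E'
from h import *
goto([554,316.6,24],13.5)
E
```

```text
clock: 13.18
eef_pos: [554.4, 317.1, 26.3]
tcp_rot: [-0.117, 0.993, 0.0, 0.001]
ft_force: [1.1, -0.4, -0.5]
gripper_width: 85.3
grip_force: 0.0
clock: 13.6
eef_pos: [554.5, 317.7, 26.5]
tcp_rot: [-0.117, 0.993, 0.0, 0.001]
ft_force: [-1.7, -0.1, 4.8]
gripper_width: 36.8
grip_force: 62.6
clock: 13.77
eef_pos: [554.5, 317.7, 26.5]
tcp_rot: [-0.117, 0.993, 0.0, 0.001]
ft_force: [-0.6, -0.3, 6.2]
gripper_width: 37.2
grip_force: 62.6
tcp [554.5 317.7  26.5] yaw y 103.5 dp [ 0.7 -1.   2.5] spin -0.0 clock 13.77
```

Gripped at 37 mm. I lift it, and get the crate's pose from a clear top view.

```bash
python3 -m inch '{"fingers":[255,255,255,255,255],"dp":[[0,0,-40],[0,0,-80],[0,0,-120],[0,0,-155],[0,0,-175]],"spin":[0,0,0,0,0]}'
python3 - <<'E'
from h import *
b=snap("top","t6");b=b[:,:,::-1]
cv2.imwrite("pics/crop6.png",cv2.resize(b[150:330,190:390],None,fx=3,fy=3,interpolation=cv2.INTER_CUBIC))
E
```

```text
clock: 14.18
eef_pos: [555.1, 317.9, 205.2]
tcp_rot: [-0.117, 0.993, 0.001, 0.003]
ft_force: [0.7, -0.2, -0.9]
gripper_width: 36.8
grip_force: 61.7
```

View pics/crop6.png

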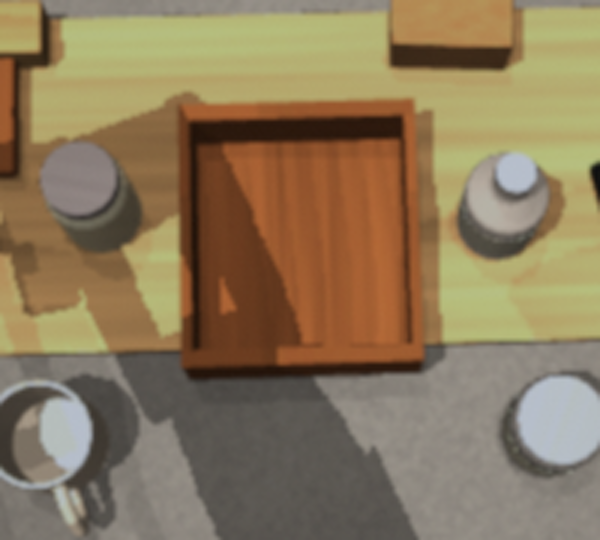

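The crate's rim corners are at crop (180,102), (413,100), (423,363) and (182,370). The crate is empty and nearly square to the board.

```bash
python3 - <<'E'
from h import *
c=[onz("top",190+u/3,150+v/3,87) for u,v in[(180,102),(413,100),(423,363),(182,370)]]
m=np.mean(c,0);L=(c[0]+c[1]-c[2]-c[3])[:2]/2;print([k.tolist() for k in c],m,np.linalg.norm(L),np.degrees(np.arctan2(L[1],L[0])))
a=0
p=m[:2]+[0,-31];print(p)
goto([p[0],p[1],205],a)
E
```

```text
[[662.4, 151.3, 87.0], [661.4, -16.1, 87.0], [470.6, -18.6, 87.0], [468.7, 150.1, 87.0]] [565.775  66.675  87.   ] 192.25890096429862 0.5513337867499783
[565.775  35.675]
tcp [556.7 318.5 208.5] yaw y 103.5 dp [  57.1 -277.1    2.7] spin 13.5 clock 14.23
```

```bash
python3 -m inch '{"fingers":[255,255,255,255,255],"dp":[[8,-38,0],[16,-76,0],[24,-114,0],[31,-152,0],[39,-190,0]],"spin":[0,0,0,0,0]}' >/dev/null
python3 -m inch '{"fingers":[255,255,255,255,255],"dp":[[8,-38,0],[14,-70,0],[18,-87,0],[18,-87,0],[18,-87,0]],"spin":[0,7,13.5,13.5,13.5]}'
python3 -m inch '{"fingers":[255,255,255,255,255],"dp":[[0,0,30],[0,0,60],[0,0,85],[0,0,100],[0,0,100]],"spin":[0,0,0,0,0]}'
python3 -m inch '{"fingers":[255,255],"dp":[[0,0,0],[0,0,0]],"spin":[0,0]}'
python3 - <<'E'
from h import *
goto([566,35.7,37],0.3)
E
```

```text
clock: 15.07
eef_pos: [562.1, 33.8, 199.2]
tcp_rot: [0.001, 1.0, 0.0, -0.001]
ft_force: [-0.6, 0.2, -1.4]
gripper_width: 37.2
grip_force: 61.7
clock: 15.48
eef_pos: [559.0, 36.6, 95.6]
tcp_rot: [-0.001, 1.0, 0.001, -0.004]
ft_force: [-0.9, -0.5, -0.8]
gripper_width: 37.1
grip_force: 61.7
clock: 15.65
eef_pos: [563.4, 35.4, 101.3]
tcp_rot: [-0.001, 1.0, -0.0, 0.001]
ft_force: [0.1, -0.2, -1.0]
gripper_width: 37.4
grip_force: 61.7
tcp [563.4  35.4 101.3] yaw y 90.1 dp [-2.5  0.3 64.3] spin -0.2 clock 15.65
```

```bash
python3 -m inch '{"fingers":[255,255,255,255,255],"dp":[[-2,0,20],[-2,0,38],[-2,0,52],[-2,0,60],[-2,0,64]],"spin":[0,0,0,0,0]}'
python3 -m inch '{"fingers":[255,255,255],"dp":[[0,0,0],[0,0,0],[0,0,0]],"spin":[0,0,0]}'
python3 -m inch '{"fingers":[105,105,105,105],"dp":[[0,0,0],[0,0,0],[0,0,0],[0,0,0]],"spin":[0,0,0,0]}'
python3 -m inch '{"fingers":[105,105,105,105,105],"dp":[[0,0,-20],[0,0,-50],[0,0,-90],[0,0,-130],[0,0,-170]],"spin":[0,0,0,0,0]}'
python3 - <<'E'
from h import *
goto([690,290,210],0)
E
```

```text
clock: 16.07
eef_pos: [566.5, 34.7, 40.6]
tcp_rot: [-0.0, 1.0, -0.001, 0.001]
ft_force: [-25.6, 5.8, 57.0]
gripper_width: 37.2
grip_force: 76.9
clock: 16.32
eef_pos: [567.1, 35.1, 41.0]
tcp_rot: [-0.0, 1.0, -0.0, 0.002]
ft_force: [-7.7, 5.5, 20.5]
gripper_width: 37.0
grip_force: 70.6
clock: 16.65
eef_pos: [567.2, 35.8, 39.8]
tcp_rot: [-0.0, 1.0, 0.0, 0.003]
ft_force: [-2.1, 7.2, 9.0]
gripper_width: 50.4
grip_force: 5.7
clock: 17.07
eef_pos: [565.3, 34.8, 210.2]
tcp_rot: [-0.0, 1.0, -0.0, 0.002]
ft_force: [1.6, -0.6, -0.1]
gripper_width: 50.2
grip_force: 0.0
tcp [565.3  34.8 210.2] yaw y 90.0 dp [-124.7  255.2    0.5] spin 0.0 clock 17.07
```

```bash
python3 -m inch '{"fingers":[100,100,100,60,60],"dp":[[-17,35,0],[-34,70,0],[-51,105,0],[-68,140,0],[-80,165,0]],"spin":[0,0,0,0,0]}' >/dev/null
python3 -m inch '{"fingers":[60,60,60,60,60],"dp":[[-17,35,0],[-34,70,0],[-45,90,0],[-45,90,0],[-45,90,0]],"spin":[0,0,0,0,0]}'
python3 - <<'E'
from h import *
b=snap("top","t7")[:,:,::-1];s=read_camera("side")[:,:,::-1]
cv2.imwrite("pics/m7.png",np.hstack([cv2.resize(s[150:350,250:450],None,fx=2,fy=2),cv2.resize(b[150:350,190:390],None,fx=2,fy=2)]))
goto([690,290,22],0)
E
```

```text
clock: 17.9
eef_pos: [690.3, 291.1, 207.6]
tcp_rot: [-0.001, 1.0, 0.0, 0.001]
ft_force: [-0.5, -0.7, 0.3]
gripper_width: 65.6
grip_force: 0.0
tcp [690.  289.  207.4] yaw y 90.0 dp [  0.2   1.  185.4] spin -0.0 clock 18.0
```

View pics/m7.png

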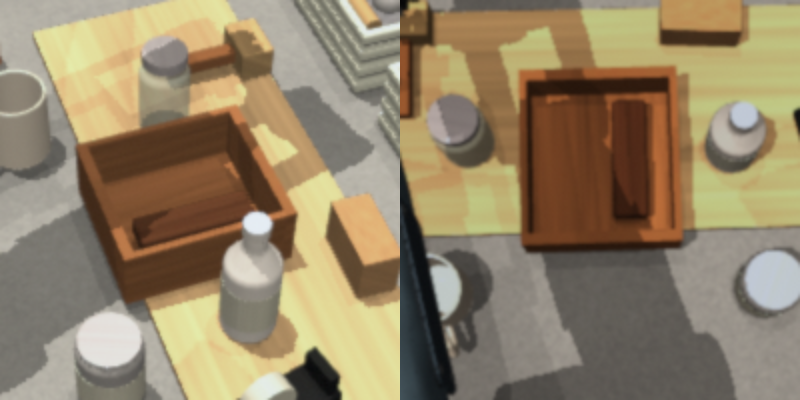

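The brush lies flat in the right half of the crate, which hasn't moved. Now the mallet.

```bash
python3 -m inch '{"fingers":[60,60,60,60,60],"dp":[[0,1,40],[0,1,80],[0,1,115],[0,1,140],[0,1,155]],"spin":[0,0,0,0,0]}' >/dev/null
python3 -m inch '{"fingers":[60,60,60,60,60],"dp":[[0,0,12],[0,0,22],[0,0,28],[0,0,28],[0,0,28]],"spin":[0,0,0,0,0]}'
python3 -m inch '{"fingers":[255,255,255,255,255],"dp":[[0,0,0],[0,0,0],[0,0,0],[0,0,0],[0,0,0]],"spin":[0,0,0,0,0]}'
python3 -m inch '{"fingers":[255,255,255],"dp":[[0,0,0],[0,0,0],[0,0,0]],"spin":[0,0,0]}'
python3 -m inch '{"fingers":[255,255,255,255,255],"dp":[[0,0,-30],[0,0,-70],[0,0,-110],[0,0,-150],[0,0,-185]],"spin":[0,0,0,0,0]}'
python3 - <<'E'
from h import *
goto([566,105,205],0)
E
```

```text
clock: 18.83
eef_pos: [690.7, 290.7, 24.6]
tcp_rot: [0.0, 1.0, 0.0, 0.001]
ft_force: [-0.2, 0.3, -1.0]
gripper_width: 65.4
grip_force: 0.0
clock: 19.25
eef_pos: [690.3, 290.7, 24.3]
tcp_rot: [0.0, 1.0, 0.0, 0.0]
ft_force: [-1.3, -0.2, 5.0]
gripper_width: 18.6
grip_force: 58.9
clock: 19.5
eef_pos: [690.3, 290.7, 24.3]
tcp_rot: [0.0, 1.0, 0.0, 0.0]
ft_force: [-1.6, 0.1, 6.1]
gripper_width: 19.2
grip_force: 59.0
clock: 19.92
eef_pos: [689.8, 290.5, 210.4]
tcp_rot: [0.0, 1.0, 0.0, 0.0]
ft_force: [1.3, -0.7, -0.8]
gripper_width: 18.5
grip_force: 59.1
tcp [689.8 290.5 210.4] yaw y 90.0 dp [ 123.7 -185.6    5.3] spin -0.0 clock 19.92
```

```bash
python3 -m inch '{"fingers":[255,255,255,255,255],"dp":[[20,-32,0],[40,-64,0],[60,-95,0],[80,-126,0],[98,-155,0]],"spin":[0,0,0,0,0]}' >/dev/null
python3 -m inch '{"fingers":[255,255,255,255,255],"dp":[[15,-22,0],[22,-33.5,0],[22,-33.5,0],[22,-33.5,20],[22,-33.5,50]],"spin":[0,0,0,0,0]}'
python3 -m inch '{"fingers":[255,255,255,255,255],"dp":[[0,0,25],[0,0,45],[0,0,55],[0,0,55],[0,0,55]],"spin":[0,0,0,0,0]}'
python3 - <<'E'
from h import *
goto([570,102,50],0)
E
```

```text
clock: 20.75
eef_pos: [573.3, 102.6, 161.4]
tcp_rot: [0.0, 1.0, 0.0, 0.004]
ft_force: [0.8, -0.2, -1.8]
gripper_width: 18.5
grip_force: 59.3
clock: 21.17
eef_pos: [570.1, 102.7, 103.2]
tcp_rot: [0.0, 1.0, 0.0, -0.0]
ft_force: [-0.0, 0.2, -1.6]
gripper_width: 18.8
grip_force: 59.2
tcp [570.1 102.7 103.2] yaw y 90.0 dp [ 0.1 -0.7 53.2] spin -0.0 clock 21.17
```

```bash
python3 -m inch '{"fingers":[255,255,255,255,255],"dp":[[0,0,20],[0,0,40],[0,0,52],[0,0,57],[0,0,60]],"spin":[0,0,0,0,0]}'
python3 -m inch '{"fingers":[255,255,255],"dp":[[0,0,2],[0,0,4],[0,0,4]],"spin":[0,0,0]}'
```

```text
clock: 21.58
eef_pos: [570.1, 102.2, 43.5]
tcp_rot: [0.0, 1.0, 0.0, 0.0]
ft_force: [-0.1, 0.8, -1.2]
gripper_width: 18.6
grip_force: 59.3
clock: 21.83
eef_pos: [570.3, 102.1, 39.9]
tcp_rot: [0.0, 1.0, -0.0, 0.001]
ft_force: [-0.3, -0.0, -1.7]
gripper_width: 18.8
grip_force: 59.3
```

```bash
python3 -m inch '{"fingers":[255,255,255,255],"dp":[[0,0,2],[0,0,4],[0,0,5],[0,0,5]],"spin":[0,0,0,0]}'
```

```text
clock: 22.17
eef_pos: [570.1, 101.6, 34.5]
tcp_rot: [0.0, 1.0, -0.0, 0.0]
ft_force: [-0.3, -3.3, -1.3]
gripper_width: 18.5
grip_force: 59.8
```

```bash
python3 -m inch '{"fingers":[165,165,165,165],"dp":[[0,0,0],[0,0,0],[0,0,0],[0,0,0]],"spin":[0,0,0,0]}'
python3 -m inch '{"fingers":[165,165,165,165,165],"dp":[[0,0,-20],[0,0,-50],[0,0,-90],[0,0,-130],[0,0,-170]],"spin":[0,0,0,0,0]}'
for i in 1 2; do python3 -m inch '{"fingers":[165,165,165,165,165],"dp":[[20,33,-8],[40,66,-15],[60,99,-15],[80,132,-15],[90,150,-15]],"spin":[0,0,0,0,0]}' ; done
python3 - <<'E'
from h import *
b=snap("top","t8")[:,:,::-1];s=read_camera("side")[:,:,::-1]
cv2.imwrite("pics/m8.png",np.hstack([s[60:420,150:550],b[100:460,100:500]]))
E
```

```text
clock: 22.5
eef_pos: [570.5, 101.0, 35.1]
tcp_rot: [0.0, 1.0, -0.001, 0.001]
ft_force: [-0.4, -6.5, 3.3]
gripper_width: 30.1
grip_force: 0.0
clock: 22.92
eef_pos: [569.3, 102.3, 206.1]
tcp_rot: [0.0, 1.0, 0.0, -0.0]
ft_force: [0.7, -0.8, 0.3]
gripper_width: 30.1
grip_force: 0.0
clock: 23.33
eef_pos: [477.5, 255.2, 220.0]
tcp_rot: [-0.001, 1.0, 0.001, 0.0]
ft_force: [-0.1, -0.2, -0.5]
gripper_width: 29.9
grip_force: 0.0
clock: 23.75
eef_pos: [387.4, 405.4, 234.9]
tcp_rot: [-0.001, 1.0, 0.001, -0.0]
ft_force: [0.3, 0.6, -0.7]
gripper_width: 30.0
grip_force: 0.0
```

View pics/m8.png

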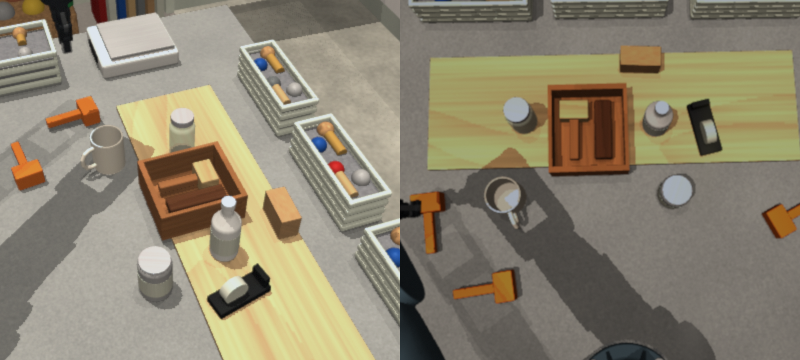

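The mallet and brush both lie flat in the crate, which is flat on the board. The jar, bottle, dispenser, packet, mug and tin stand where they were, and the arm is clear. I hand the job in.

```bash
python3 -c "
from station import close_job; print(close_job())"
```

```text
the job is handed in; nothing more can be done
None
```

The crate lies on its back on the board with the brush and mallet packed flat inside and everything else left standing where it was, and the job was handed in at about 24 s; the brush was set down hard, with a brief 57 N at the wrist (limit 120 N).

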